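# Unclamp a sanded board from the jig and stack it

## Robot

A 7-joint arm with a two-finger parallel gripper is mounted at the origin on the work surface. World frame = base frame: x ahead of the robot, y to its left, z up, the work surface at z = 0. Lengths are in m, angles in rad, forces in N, time in s.
With the tool pointing down it reaches from about 0.4 to 0.85 m from the base axis. Payload 10.4 kg.
Tool frame: the origin (TCP) lies at the very end of the fingers, on their centre line; the grasp point (between the pads) lies manip.hold_point_z behind it (manip.hold_point_z is the distance from the TCP to the grasp point, in m); z points along the fingers, y is the direction in which the jaws open and shut (so a half turn about z gives the same grasp; the last joint's range is limited). The gripper opens to 85 mm and grips with 20 to 120 N. Pads are 22 mm wide; open, the fingers measure 114 mm over their backs; the gripper's body (76 mm by 85 mm) begins 54 mm behind the grasp point. The pads swing forward as they close: fully open they stand 13 mm farther back than shut.
Start: joints at [1.121, 0.332, -0.065, 1.46, 0.022, 1.35, -0.088], TCP at [0.259, -0.569, 0.204] pointing down, gripper open.
Joint ranges: [-2.6, 2.6], [-0.5, 2.12], [-1.47, 1.34], [0.16, 2.42], [-1.27, 4.41], [0.06, 2.06], [-2.6, 2.6]. Speed limits (rad/s): [2.22, 2.22, 2.79, 2.79, 3.14, 3.14, 3.14].

## Interface

Orientations are given as a unit quaternion [x, y, z, w].
In Python, from workcell import manip gives the robot as it stands.
- The arm moves only by the tool jog_arm, never from a script. Its arguments are lists of equal length, an entry for each row: "translation": the shift along the world's x, y, z in mm, a list of three; "turn": the turn about the world's z in degrees. In form: {"translation": [[x, y, z], ...], "turn": [turn, ...]}. A call has 1 to 12 rows; each row is the pose to reach, as a shift and turn from the pose measured when the call began; what a row does not reach only later rows make up. A row lasts 1/12 s, in which the tool goes at most 41.7 mm and 7.16 degrees, less where a joint would pass 70% of its speed; a pose out of reach is approached as far as the arm can. A call with a gripper value outside its range is refused whole. "grip" is the finger opening in mm, from 0 to 85.4, set as the call begins (left out, the last holds). The fingers move at their own pace and stop on an object; "grip_force" is the grip in N (left out, the last holds). Time passes only in rows, so rows that repeat a pose let the fingers close. It gives the time, the measured TCP pose, the force and the opening at its end, in the units of the state.
- manip.get_obs(): the state, without advancing time (a new reading comes with each control period).
- manip.camera(name): name is "scene" or "top" or "wrist"; returns a dict with "frame" (400x640x3 uint8, red, green, blue), "mtx" (3x3 intrinsics, pixels), "pose" (4x4, takes a point from camera to world coordinates). Camera axes: x right, y down, z forward; pixel columns grow to the right and rows downward; lengths in m; the calibration is good to about 2 mm. A picture is of the moment at which its call begins. There is no depth.
- manip.hand_in(): hands the job in, once; it reports no verdict.
Trained networks look in a picture, given as the dict that the camera call returned (one of the last four; its "shot" number tells which), for a name from the list of things; names that differ only in an ending like _2 or _b are one class to them, and where a whole thing is asked for, a point or a joint stands for the part that bears it (a point fixed in the world has none). Each returns a list of dicts, best first, with "confidence" (0 to 1); they miss things now and then, are a little off and sometimes report something else, mostly with a low value. They report only what shows in the picture. A call takes as long as a camera call. They do not tell look-alikes from the thing itself.
- manip.outline_of(picture, label): "mask" (400x640 bool, what is visible of it) and "extent" ([left, top, right, bottom] in pixels, round what is visible of it).
- manip.pinpoint(picture, label): "at" ([column, row] in pixels: a listed point, or the origin of a listed thing).
The state is a dict: "clock": time; "joint_pos": joint angles; "joint_velocities": joint speeds; "tau": joint torques, N m; "position": TCP position; "ee_rot": TCP orientation; "ft_force": force on the tool from outside, world axes, zero at the start; "torque": the same for the moment, N m; "grip_width": opening from 0.0 (shut) to 1.0 (fully open).
Only numpy, scipy, OpenCV 4.12 (cv2) and the standard library are available. Lean on these libraries where they do the work, as an engineer would, in place of code of your own. Each camera call takes 0.05 s, during which the arm holds its last target. There are 200 camera calls.

## Task

First take the sanding block off the pile of finished boards and set it down flat in the large empty half of the grey tool tray. Then flip the red handle of the jig's toggle clamp all the way over to open it, leaving the board in its place; lift the board out and lay it down, without dropping it, flat on top of the pile, lengthwise along it with ends and sides flush. Leave the clamp open and do not disturb the other things on the bench.

Things in the scene. Friction and masses are not known exactly. Their poses are not given: they have to be found in the camera images.
- jig: dark film-faced plywood base plate screwed to the bench, 250 x 130 mm, 18 mm thick; its frame lies on the bench, x along its length from the board seat to the clamp, z up. Plate spans x -165 to +85 mm, y -65 to +65 mm. May be turned any way
- seat (a point): centre of the board's seat on the plate's top face (75 mm from the jig's origin towards -x, 18 mm above the bench). Pale cleats 12 mm high stand round the seat with about 2 mm play: two on each long side near the board's ends (42 to 68 mm either side of the middle), one at each end; the middle 84 mm of the long sides is open for fingers
- clamp_pivot (a point): pivot of the toggle clamp's handle and arm: a level axis along the jig's y, 110 mm from the seat towards +x and 73 mm above the bench, between two upright steel plates (together 30 mm wide across y, 50 mm long along x, top 71 mm above the bench)
- clamp_handle (a joint): handle angle, rad: 0 shut (handle upright, arm level over the board); 1.45 end stop, fully open (handle nearly level towards the jig's +x, away from the board; arm, rigid with the handle, upright). A spring holds it shut (up to about 10 N at the grip) until dead centre at 0.35, then throws it on to about 1.3, where it rests. Open from 1.2
- handle_tip (a point): end of the handle, 115 mm from the pivot; the outer 75 mm is a round red grip 18 mm in diameter, below it a flat steel bar
- board: pale sanded wood board with dark ends 140 (x) x 50 (y) x 28 mm, 0.10 to 0.20 kg, clamped in the jig; origin at the centre of its underside, z up; the clamp's arm (12 mm wide, 80 mm long) presses it 40 mm from its middle
- stack: pile of three finished boards of the same 140 x 50 mm, together 84 mm high, fixed to the bench; origin at the centre of its underside, x along the boards
- stack_top (a point): centre of the pile's top face
- sanding_block: green sanding block with a blue sole 100 (x) x 55 (y) x 32 mm high, 0.09 kg, lying on the pile; origin at the centre of its underside
- tray: grey open tray fixed to the bench, 210 (x) x 126 (y) mm, walls 5 mm thick and 24 mm high, floor 4 mm thick; a cross wall at x = +35 mm parts it into a large empty half and a small half; origin at the centre of its underside
- tray_free (a point): centre of the floor of the tray's large empty half (inner size 132 x 116 mm), 34 mm from the tray's middle towards -x, 4 mm above the bench; its axes are the tray's
- glue: white glue bottle with a red cap, 56 mm across, 125 tall, standing close to one end of the pile; bystander, origin at the centre of its underside
- screw_jar: glass jar with a steel lid, 64 mm across, 75 tall; bystander, origin at the centre of its underside
- mug: blue mug, 72 mm across, 85 tall; bystander, origin at the centre of its underside
- wax_tin: green round tin, 72 mm across, 60 tall, standing close beside the tray; bystander, origin at the centre of its underside
- tape: yellow tape measure 75 x 36 x 60 mm tall; bystander, origin on its underside
- screwdriver: red screwdriver lying on the bench; bystander
- wedge: dark wood wedge block 35 x 80 x 25 mm lying in the small half of the tray; bystander, origin at the centre of its underside
- offcut: pale wood offcut 30 x 18 x 30 mm tall standing on a corner of the jig plate; bystander, origin at the centre of its underside
Not all that is in view belongs to the job. There is more than one size of the sanding_block; the one meant has the size given above. What is shaped like the stack but orange is not meant.

How it is judged:
On the way, in this order (a step that is already met when the one before it is completed fails the run):
1. the sanding block lies flat in the tray's large half, let go, with the clamp still shut (x of sanding_block in the frame of tray_free between -0.063 and 0.063 m and y of sanding_block in the frame of tray_free between -0.056 and 0.056 m and z of sanding_block in the frame of tray_free below 0.006 m and angle between sanding_block's own z axis and vertical below 0.1 rad and linear speed of sanding_block below 0.03 m/s and contact force between the fingers and sanding_block below 0.1 N and value of joint clamp_handle below 0.2 rad), for 0.2 s.
2. the clamp is flipped fully open with the board still in its seat (value of joint clamp_handle above 1.2 rad and distance between board and seat below 0.012 m), for 0.2 s.
3. the board is lifted clear of the jig (z of board in the frame of seat above 0.03 m), for 0.1 s.
At the end, for the whole second after the job is handed in: the board lies flat and at rest on the pile, its middle within 12 mm of the pile's middle and its length within 0.12 rad of the pile's (either way round); the sanding block lies flat in the tray's large half; the clamp handle stands at 1.2 rad or more (horizontal distance between board and stack_top below 0.012 m and angle between the x axis of board and the x axis of stack, either way round below 0.12 rad and z of board in the frame of stack_top between -0.004 and 0.004 m and angle between board's own z axis and vertical below 0.05 rad and linear speed of board below 0.02 m/s and x of sanding_block in the frame of tray_free between -0.063 and 0.063 m and y of sanding_block in the frame of tray_free between -0.056 and 0.056 m and z of sanding_block in the frame of tray_free below 0.006 m and angle between sanding_block's own z axis and vertical below 0.1 rad and linear speed of sanding_block below 0.03 m/s and value of joint clamp_handle above 1.2 rad); the robot touches nothing.
It fails at once if a bystander (glue, jar, mug, tin, tape measure, screwdriver, wedge or offcut) is moved more than 25 mm (distance of any of glue, screw_jar, mug, wax_tin, tape, screwdriver, wedge, offcut from where it was at the start of the episode above 0.025 m).
It fails at once if the board is let fall from more than about 25 mm above the pile (z of board in the frame of stack_top above 0.012 m and contact force between the fingers and board below 0.2 N and linear speed of board above 0.3 m/s).
It also fails if it takes over 72 s, if anything falls off the work surface, if the arm or the gripper's body presses on something with over 40 N, if the wrist force passes 120 N, or if a joint passes its speed limit or range.

## Working session

There is one attempt and no reset: what is moved stays moved. The work goes in short steps, Python scripts to look and compute and a tool call to move; the robot and the scene stay as the last step left them, time stands still between calls to the robot, and variables do not carry over. Pictures are saved under pics/ and viewed, about 8 in all and at most 12, crops included, and the job is handed in when it is done.

Besides the shell and the picture viewer there is one more tool, called after ">>>" as name(argument=value, ...) on one line, values as JSON. jog_arm: Moves the arm, as the interface text tells. Its arguments: {"type":"object","properties":{"translation":{"type":"array"},"turn":{"type":"array"},"grip":{"type":"number"},"grip_force":{"type":"number"}},"required":["translation","turn"]}

```bash
mkdir -p pics; ls; cat > h.py <<'E'
import numpy as np, cv2, json
from workcell import manip
def ray(c,uv):
    K=np.array(c['mtx']);P=np.array(c['pose'])
    d=P[:3,:3]@np.linalg.solve(K,[uv[0],uv[1],1.0]); return P[:3,3],d
def at_z(c,uv,z):
    o,d=ray(c,uv); return o+d*(z-o[2])/d[2]
def proj(c,p):
    P=np.array(c['pose']);q=P[:3,:3].T@(np.array(p)-P[:3,3]);q=np.array(c['mtx'])@q;return q[:2]/q[2]
def save(c,n,s=1):
    cv2.imwrite('pics/'+n,cv2.resize(cv2.cvtColor(c['frame'],cv2.COLOR_RGB2BGR),None,fx=s,fy=s))
E
python3 - <<'E'
from h import *
np.set_printoptions(precision=4,suppress=True)
o=manip.get_obs();print({k:o[k] for k in('clock','position','ee_rot','grip_width')},manip.hold_point_z)
Z=dict(seat=.018,clamp_pivot=.073,handle_tip=.188,board=.018,stack=0,stack_top=.084,sanding_block=.084,tray=0,tray_free=.004,glue=0,screw_jar=0,mug=0,wax_tin=0,tape=0,screwdriver=.01,wedge=.004,offcut=.018)
for n in('top','scene'):
    c=manip.camera(n);save(c,n+'.png',1.25);print(n,np.array(c['pose'])[:3,3])
    for l,z in Z.items():
        print(l,[(np.round(d['at']).tolist(),np.round(at_z(c,d['at'],z)[:2],3).tolist(),round(d['confidence'],2)) for d in manip.pinpoint(c,l)])
E
```

```text
pics
{'clock': 0.0, 'position': array([ 0.2585, -0.5686,  0.2036]), 'ee_rot': array([ 0.9773,  0.2118, -0.0002, -0.0007]), 'grip_width': 0.9999626860239906} 0.0187
top [0.4372 0.0139 1.3142]
seat [([285.0, 203.0], [0.53, 0.074], 0.67)]
clamp_pivot [([318.0, 176.0], [0.602, -0.023], 0.7)]
handle_tip [([316.0, 172.0], [0.599, -0.016], 0.44), ([316.0, 179.0], [0.581, -0.015], 0.3)]
board [([284.0, 205.0], [0.525, 0.075], 0.94), ([189.0, 210.0], [0.514, 0.356], 0.67)]
stack [([337.0, 119.0], [0.789, -0.087], 0.93), ([434.0, 198.0], [0.544, -0.375], 0.84)]
stack_top [([442.0, 193.0], [0.55, -0.373], 0.94), ([336.0, 107.0], [0.802, -0.077], 0.81)]
sanding_block [([430.0, 283.0], [0.298, -0.332], 0.85), ([443.0, 190.0], [0.559, -0.377], 0.65), ([284.0, 204.0], [0.523, 0.073], 0.31)]
tray [([191.0, 209.0], [0.516, 0.356], 0.95), ([315.0, 173.0], [0.622, -0.018], 0.24)]
tray_free [([183.0, 220.0], [0.484, 0.379], 0.58)]
glue [([449.0, 231.0], [0.443, -0.419], 0.84)]
screw_jar [([368.0, 257.0], [0.368, -0.172], 0.55)]
mug [([235.0, 137.0], [0.734, 0.227], 0.79)]
wax_tin [([165.0, 185.0], [0.58
[... 1064 characters left out ...]
 -0.377], 0.7), ([317.0, 250.0], [0.636, 0.062], 0.64), ([274.0, 160.0], [0.393, -0.265], 0.62)]
tray [([440.0, 287.0], [0.508, 0.344], 0.75)]
tray_free [([458.0, 287.0], [0.487, 0.382], 0.88), ([229.0, 174.0], [0.444, -0.419], 0.2)]
glue [([234.0, 174.0], [0.433, -0.407], 0.79)]
screw_jar [([306.0, 188.0], [0.365, -0.164], 0.88)]
mug [([361.0, 328.0], [0.722, 0.241], 0.63)]
wax_tin [([319.0, 253.0], [0.579, 0.026], 0.52), ([355.0, 212.0], [0.38, 0.021], 0.45)]
tape [([216.0, 253.0], [0.731, -0.209], 0.83)]
screwdriver [([354.0, 210.0], [0.384, 0.02], 0.82)]
wedge [([416.0, 288.0], [0.546, 0.297], 0.85), ([232.0, 173.0], [0.436, -0.414], 0.16)]
offcut [([368.0, 257.0], [0.534, 0.152], 0.48)]
```

View pics/top.png

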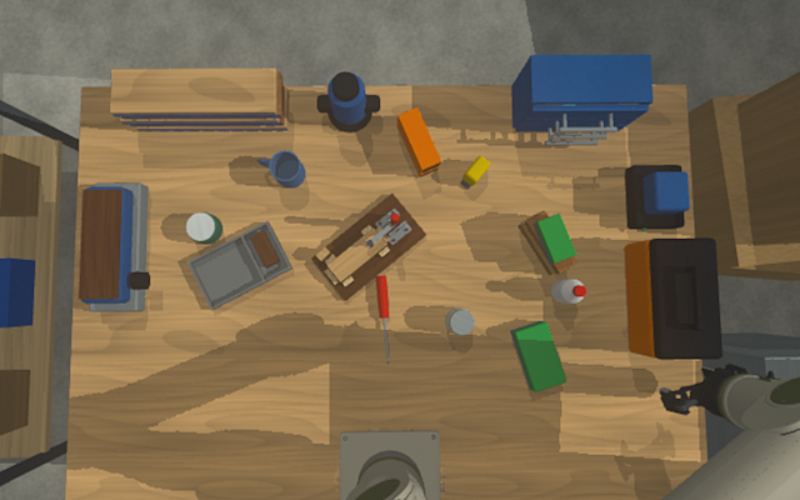

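View pics/scene.png

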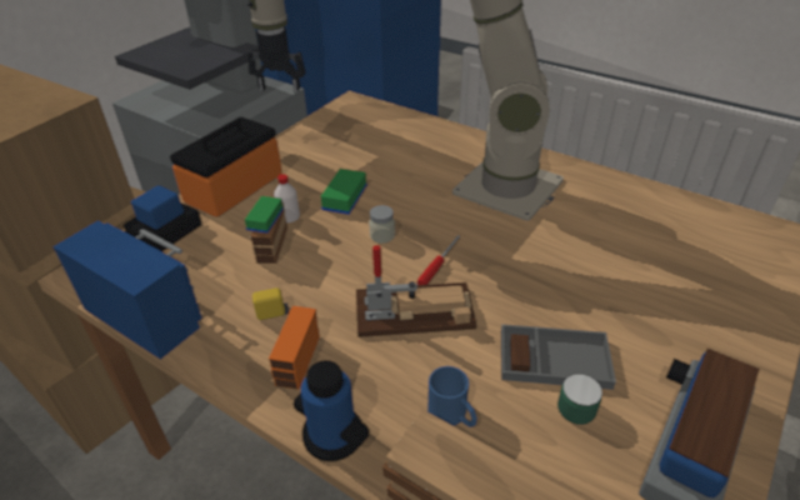

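```bash
python3 - <<'E'
from h import *
c=manip.camera('top')
for l,z in (('sanding_block',.116),('board',.046),('tray',.024),('stack',.084)):
    for d in manip.outline_of(c,l)[:3]:
        m=d['mask'].astype('uint8')
        if l=='sanding_block':
            f=c['frame'].astype(int); m&=((f[...,1]>f[...,0]*1.5)&(f[...,1]>f[...,2]*1.3)).astype('uint8')
        k=np.argwhere(m)[:,::-1]
        if len(k)<20: continue
        w=np.array([at_z(c,p,z)[:2] for p in k],np.float32)*1000
        (x,y),(a,b),t=cv2.minAreaRect(w)
        print(l,round(d['confidence'],2),len(k),d['extent'],'c',round(x),round(y),'size',round(a),round(b),'long axis yaw',round(t if a>b else t-90,1))
s=manip.camera('scene')
for l in('seat','clamp_pivot','handle_tip','stack_top','tray_free'):
    # triangulate
    a,b=manip.pinpoint(c,l),manip.pinpoint(s,l)
    if a and b:
        (o1,d1),(o2,d2)=ray(c,a[0]['at']),ray(s,b[0]['at'])
        t=np.linalg.lstsq(np.c_[d1,-d2],o2-o1,rcond=None)[0];p,q=o1+t[0]*d1,o2+t[1]*d2
        print(l,np.round((p+q)/2,3),np.round(np.linalg.norm(p-q),4))
f=c['frame'][100:290,130:480];cv2.imwrite('pics/crop.png',cv2.resize(f[...,::-1],(800,434),interpolation=cv2.INTER_CUBIC))
E
```

```text
sanding_block 0.97 670 [428.1, 173.5, 462.0, 212.0] c 554 -371 size 98 56 long axis yaw 20.5
sanding_block 0.82 1421 [407.5, 257.9, 450.7, 311.4] c 298 -326 size 137 77 long axis yaw 17.1
board 0.89 798 [262.1, 183.0, 306.4, 229.0] c 525 73 size 53 142 long axis yaw -51.5
tray 0.8 2722 [149.7, 174.8, 230.0, 245.4] c 505 351 size 128 214 long axis yaw -63.2
tray 0.71 658 [413.2, 169.4, 462.2, 217.6] c 549 -378 size 152 76 long axis yaw 31.4
stack 0.91 1076 [319.4, 87.4, 351.3, 140.2] c 782 -70 size 153 62 long axis yaw 22.7
stack 0.68 639 [415.9, 167.5, 461.6, 220.4] c 545 -361 size 144 73 long axis yaw 30.6
stack 0.46 814 [259.9, 182.6, 307.2, 229.8] c 523 72 size 52 138 long axis yaw -51.6
seat [0.529 0.075 0.013] 0.0062
clamp_pivot [ 0.593 -0.016  0.071] 0.0029
handle_tip [ 0.599 -0.016  0.186] 0.0098
stack_top [ 0.787 -0.073  0.085] 0.0024
tray_free [ 0.486  0.384 -0.001] 0.0009
```

View pics/crop.png

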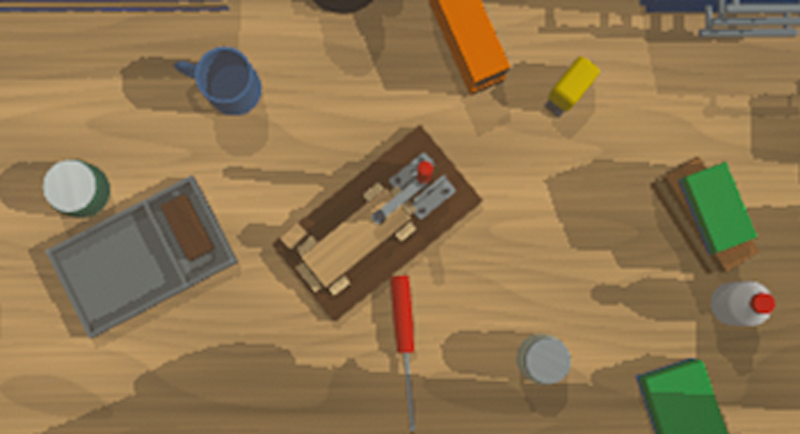

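>>> jog_arm(translation=[[10,10,40],[45,30,46],[80,55,46],[115,78,46],[150,102,46],[185,126,46],[220,150,46],[250,170,46],[275,185,46],[295,198,46],[295,198,46],[295,198,46]], turn=[0,0,0,0,-2,-4,-4,-4,-4,-4,-4,-4], grip=85)

```text
clock: 3.6
position: [0.5548, -0.3695, 0.25]
ee_rot: [0.984, 0.179, -0.0, -0.0]
ft_force: [-0.6, -0.6, -0.2]
grip_width: 0.996
```

```bash
cat > wr.py <<'E'
from h import *
def wrect(c,l,z,n=3,green=False):
    for d in manip.outline_of(c,l)[:n]:
        m=d['mask'].astype('uint8')
        if green:
            f=c['frame'].astype(int); m&=((f[...,1]>f[...,0]*1.5)&(f[...,1]>f[...,2]*1.3)).astype('uint8')
        k=np.argwhere(m)[:,::-1]
        if len(k)<20: continue
        w=np.array([at_z(c,p,z)[:2] for p in k],np.float32)*1000
        (x,y),(a,b),t=cv2.minAreaRect(w)
        print(l,round(d['confidence'],2),len(k),np.round(d['extent']),'c',round(x,1),round(y,1),'size',round(a),round(b),'long yaw',round(t if a>b else t-90,1))
def state():
    o=manip.get_obs();q=o['ee_rot'];print(round(o['clock'],2),np.round(o['position']*1000,1),'tooly yaw',round(np.degrees(2*np.arctan2(q[1],q[0]))-90,1),'grip',round(o['grip_width']*85.4,1),'F',np.round(o['ft_force'],1),'j',np.round(o['joint_pos'],2))
E
python3 - <<'E'
from wr import *
state()
c=manip.camera('wrist');save(c,'w1.png',1)
wrect(c,'sanding_block',.116,3,True);wrect(c,'stack',.084);wrect(c,'glue',.06)
for l in('stack_top','sanding_block'):print(l,[(np.round(d['at']),np.round(at_z(c,d['at'],.084),3),round(d['confidence'],2)) for d in manip.pinpoint(c,l)])
E
```

```text
3.6 [ 554.8 -369.5  250. ] tooly yaw -69.4 grip 85.1 F [-0.6 -0.6 -0.2] j [ 0.67  0.42 -0.22  1.26  0.09  1.48 -0.75]
sanding_block 0.86 5079 [290. 123. 344. 225.] c 555.7 -373.3 size 98 53 long yaw 21.0
sanding_block 0.84 3381 [211. 271. 268. 352.] c 374.6 -343.8 size 99 66 long yaw 16.1
stack 0.74 1350 [282. 105. 349. 239.] c 549.5 -371.7 size 142 50 long yaw 30.8
glue 0.76 2434 [295. 232. 341. 302.] c 429.2 -420.4 size 99 58 long yaw 21.9
stack_top []
sanding_block [(array([244., 313.]), array([ 0.353, -0.35 ,  0.084]), 0.62), (array([318., 171.]), array([ 0.555, -0.372,  0.084]), 0.55)]
```

View pics/w1.png

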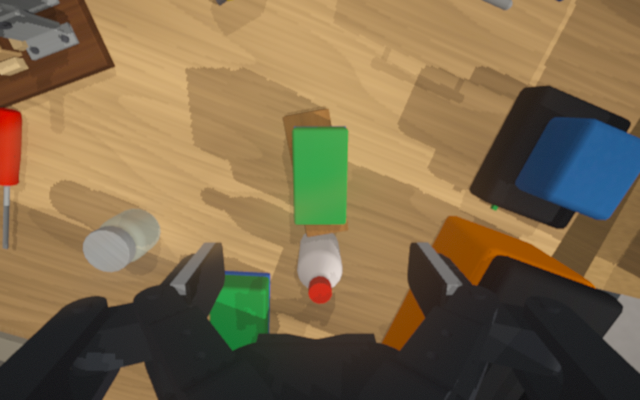

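>>> jog_arm(translation=[[1,-3,-40],[1,-3,-80],[1,-3,-110],[1,-3,-130],[1,-3,-145],[1,-3,-155],[1,-3,-160],[1,-3,-160],[1,-3,-160]], turn=[0,0,0,0,0,0,0,0,0])

```text
clock: 4.65
position: [0.5542, -0.3755, 0.0917]
ee_rot: [0.984, 0.176, 0.0, 0.001]
ft_force: [0.4, -0.4, 0.7]
grip_width: 0.995
```

>>> jog_arm(translation=[[0,0,0],[0,0,0],[0,0,0],[0,0,0],[0,0,0],[0,0,0],[0,0,0],[0,0,0]], turn=[0,0,0,0,0,0,0,0], grip=45, grip_force=35)

```text
clock: 5.32
position: [0.5541, -0.3755, 0.0916]
ee_rot: [0.984, 0.176, 0.0, 0.001]
ft_force: [-0.1, 0.7, -0.7]
grip_width: 0.526
```

>>> jog_arm(translation=[[0,0,15],[0,0,40],[0,0,80],[0,0,120],[0,0,150],[0,0,160],[0,0,160],[0,0,160]], turn=[0,0,0,0,0,0,0,0])

```text
clock: 5.98
position: [0.5542, -0.3755, 0.2514]
ee_rot: [0.984, 0.176, 0.0, 0.001]
ft_force: [-0.6, -0.8, -0.9]
grip_width: 0.53
```

```bash
python3 - <<'E'
from wr import *
state()
c=manip.camera('wrist');wrect(c,'stack',.084)
print([(np.round(at_z(c,d['at'],.084),3),round(d['confidence'],2)) for d in manip.pinpoint(c,'stack_top')])
c=manip.camera('top');wrect(c,'stack',.084)
wrect(c,'sanding_block',.27,3,True)
E
```

```text
5.98 [ 554.2 -375.5  251.4] tooly yaw -69.7 grip 45.2 F [-0.6 -0.8 -0.9] j [ 0.68  0.42 -0.22  1.25  0.09  1.48 -0.74]
stack 0.59 1412 [276. 102. 342. 234.] c 549.7 -371.7 size 142 51 long yaw 31.0
[]
stack 0.97 1133 [318.  86. 352. 141.] c 782.2 -71.3 size 156 65 long yaw 22.2
stack 0.72 590 [416. 168. 460. 219.] c 543.6 -359.0 size 140 70 long yaw 29.8
sanding_block 0.76 1434 [409. 256. 453. 316.] c 315.5 -281.6 size 120 69 long yaw 16.8
```

```bash
python3 - <<'E'
from wr import *
c=manip.camera('wrist');save(c,'w2.png',1)
wrect(c,'sanding_block',.116,3,True)
E
```

```text
sanding_block 0.83 5102 [284. 122. 343. 225.] c 555.5 -373.4 size 98 53 long yaw 21.3
sanding_block 0.71 224 [214. 268. 264. 334.] c 381.2 -372.6 size 51 9 long yaw 17.8
```

View pics/w2.png

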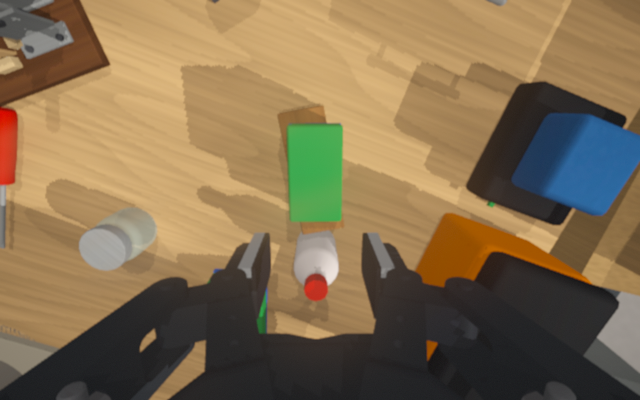

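```bash
python3 - <<'E'
from wr import *
from scipy.spatial.transform import Rotation as R
o=manip.get_obs();p=o['position'];Rm=R.from_quat(o['ee_rot']).as_matrix()
c=manip.camera('wrist');P=np.array(c['pose'])
print('cam in tool',np.round(Rm.T@(P[:3,3]-p),4),'cam z axis tool',np.round(Rm.T@P[:3,2],3),P[:3,3])
for z in(.27,.2514,.2,.116,.084):print(z,proj(c,[p[0],p[1],z]))
for s in(-.0225,.0225):print(proj(c,p+Rm@[0,s,-.01]))
for n in('top','scene'):
    t=manip.camera(n);print(n,proj(t,p))
    x,y=(proj(t,p)-[80,90]).astype(int);x=min(max(x,0),480);y=max(y,0)
    save({'frame':t['frame'][y:y+160,x:x+160]},n+'c.png',2.5)
a=cv2.imread('pics/topc.png');b=cv2.imread('pics/scenec.png');cv2.imwrite('pics/ts.png',np.hstack([a,b]))
E
```

```text
cam in tool [ 0.068   0.0002 -0.1689] cam z axis tool [-0.271 -0.001  0.963] [ 0.61782011 -0.35185553  0.41991148]
0.27 [315.55461723 240.66031478]
0.2514 [315.57952895 227.28366527]
0.2 [315.62821157 201.14294233]
0.116 [315.67442421 176.32850745]
0.084 [315.68627714 169.96393408]
[274.7731038  233.80277336]
[356.34534227 233.84034466]
top [463.41297912 185.14418924]
scene [201.90383035 126.64643848]
```

View pics/ts.png

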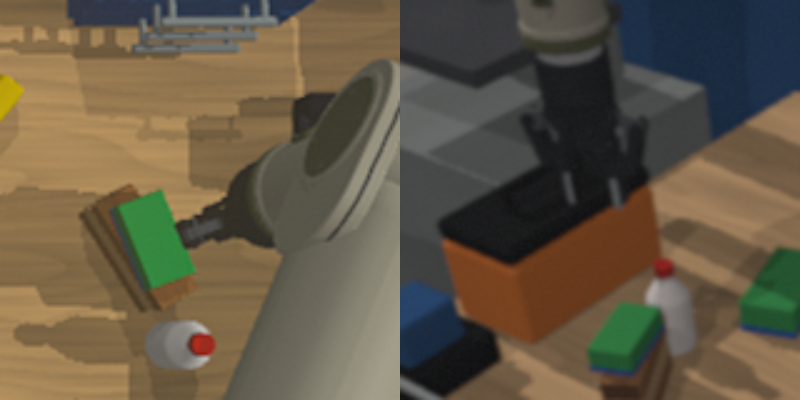

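>>> jog_arm(translation=[[0,0,0],[0,0,0],[0,0,0],[1,1,-40],[2,2,-80],[2,2,-110],[2,2,-135],[2,2,-150],[2,2,-160],[2,2,-165],[2,2,-165],[2,2,-165]], turn=[0,0,0,0,0,0,0,0,0,0,0,0], grip=85)

```text
clock: 7.53
position: [0.5567, -0.3737, 0.0876]
ee_rot: [0.984, 0.176, 0.001, 0.001]
ft_force: [-0.1, -0.3, 0.4]
grip_width: 0.992
```

>>> jog_arm(translation=[[0,0,0],[0,0,0],[0,0,0],[0,0,0],[0,0,0],[0,0,0],[0,0,0],[0,0,0],[0,0,0]], turn=[0,0,0,0,0,0,0,0,0], grip=20, grip_force=35)

```text
clock: 8.28
position: [0.5575, -0.3729, 0.0893]
ee_rot: [0.984, 0.177, 0.002, 0.001]
ft_force: [-2.8, 4.6, 10.9]
grip_width: 0.235
```

```bash
python3 - <<'E'
from wr import *
state()
c=manip.camera('wrist')
t=manip.camera('scene');o=manip.get_obs()
x,y=(proj(t,o['position'])-[60,80]).astype(int);print(proj(t,o['position']))
a=cv2.resize(t['frame'][y:y+120,x:x+120],(400,400));b=c['frame'][:,120:520]
save({'frame':np.hstack([a,b])},'g2.png')
E
```

```text
8.28 [ 557.5 -372.9   89.3] tooly yaw -69.6 grip 20.1 F [-2.8  4.6 10.9] j [ 0.68  0.52 -0.22  1.46  0.11  1.18 -0.77]
[210.91799821 174.59234507]
```

View pics/g2.png

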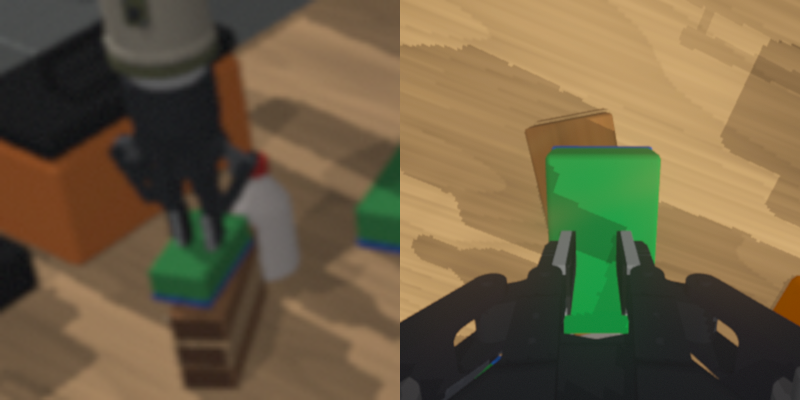

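>>> jog_arm(translation=[[0,0,10],[0,0,20],[0,0,20]], turn=[0,0,0])

```text
clock: 8.63
position: [0.5588, -0.3738, 0.1125]
ee_rot: [0.984, 0.177, 0.003, 0.002]
ft_force: [-0.1, -0.1, 0.9]
grip_width: 0.231
```

>>> jog_arm(translation=[[0,0,0],[0,0,0],[0,0,0],[0,0,0],[0,0,0],[0,0,0],[0,0,0]], turn=[0,0,0,0,0,0,0], grip=85)

```text
clock: 9.22
position: [0.5587, -0.3737, 0.1123]
ee_rot: [0.984, 0.177, 0.003, 0.002]
ft_force: [-0.2, 0.6, -0.3]
grip_width: 0.997
```

```bash
python3 - <<'E'
from wr import *
state()
o=manip.get_obs()
c=manip.camera('wrist');wrect(c,'sanding_block',.116,2,True)
s=manip.camera('scene');t=manip.camera('top')
wrect(t,'sanding_block',.116,2,True)
# stereo of the green top face: intersect centroids
def cen(c,near):
    best=None
    f=c['frame'].astype(int)
    for d in manip.outline_of(c,'sanding_block'):
        m=d['mask'];u=np.argwhere(m)[:,::-1].mean(0)
        if np.linalg.norm(u-proj(c,near))<25: best=u if best is None else best
    return best
near=[.5555,-.373,.1]
for nm,A,B in(('top/scene',t,s),('wrist/top',c,t)):
    a,b=cen(A,near),cen(B,near)
    if a is None or b is None: print(nm,'miss');continue
    (o1,d1),(o2,d2)=ray(A,a),ray(B,b)
    k=np.linalg.lstsq(np.c_[d1,-d2],o2-o1,rcond=None)[0];p,q=o1+k[0]*d1,o2+k[1]*d2
    print(nm,np.round((p+q)/2,3),np.linalg.norm(p-q))
E
```

```text
9.22 [ 558.7 -373.7  112.3] tooly yaw -69.6 grip 85.1 F [-0.2  0.6 -0.3] j [ 0.68  0.5  -0.22  1.44  0.11  1.21 -0.77]
sanding_block 0.89 15102 [267. 139. 370. 311.] c 557.6 -376.4 size 100 53 long yaw 20.4
sanding_block 0.92 423 [429. 170. 462. 213.] c 555.4 -372.7 size 99 57 long yaw 21.0
sanding_block 0.78 1215 [408. 258. 444. 316.] c 298.1 -325.9 size 137 77 long yaw 17.1
top/scene [ 0.555 -0.376  0.098] 0.0024062058939951668
wrist/top [ 0.554 -0.377  0.092] 0.0008604517793403771
```

>>> jog_arm(translation=[[-3,-2,-12],[-3,-2,-24],[-3,-2,-34],[-3,-2,-40],[-3,-2,-45],[-3,-2,-45]], turn=[0,0,0,0,0,0])

```text
clock: 10.17
position: [0.5552, -0.3753, 0.0658]
ee_rot: [0.984, 0.177, 0.002, 0.002]
ft_force: [0.2, 0.2, -0.1]
grip_width: 0.998
```

>>> jog_arm(translation=[[0,0,0],[0,0,0],[0,0,0],[0,0,0],[0,0,0],[0,0,0],[0,0,0],[0,0,0],[0,0,0]], turn=[0,0,0,0,0,0,0,0,0], grip=30, grip_force=35)

```text
clock: 10.92
position: [0.5555, -0.3755, 0.0664]
ee_rot: [0.984, 0.177, 0.003, 0.002]
ft_force: [0.1, 0.7, 5.3]
grip_width: 0.637
```

>>> jog_arm(translation=[[0,0,10],[0,0,30],[0,0,70],[0,0,110],[0,0,140],[0,0,150],[0,0,150]], turn=[0,0,0,0,0,0,0])

```text
clock: 11.5
position: [0.5567, -0.3761, 0.2202]
ee_rot: [0.984, 0.177, 0.005, 0.004]
ft_force: [0.1, 0.1, -1.1]
grip_width: 0.632
```

```bash
python3 - <<'E'
from wr import *
state()
c=manip.camera('wrist')
t=manip.camera('scene');o=manip.get_obs()
x,y=(proj(t,o['position'])-[60,80]).astype(int);x=max(x,0);y=max(y,0)
a=cv2.resize(t['frame'][y:y+120,x:x+120],(400,400));b=c['frame'][:,120:520]
save({'frame':np.hstack([a,b])},'g3.png')
for z in(-.01,0,.01,.02,.03): print(z,proj(c,o['position']+[0,0,z]))
print('TCP in crop',(proj(t,o['position'])-[x,y])*400/120)
for z in(.0,.02,.03): print((proj(t,o['position']+[0,0,z])-[x,y])*400/120)
wrect(c,'stack',.084); t=manip.camera('top');wrect(t,'stack',.084);wrect(t,'stack_top',.084)
print([(np.round(at_z(t,d['at'],.084),3),round(d['confidence'],2)) for d in manip.pinpoint(t,'stack_top')])
E
```

```text
11.5 [ 556.7 -376.1  220.2] tooly yaw -69.6 grip 54.0 F [ 0.1  0.1 -1.1] j [ 0.68  0.43 -0.22  1.3   0.09  1.41 -0.75]
-0.01 [313.15378044 219.98988234]
0 [313.15641813 225.77520667]
0.01 [313.1593442  232.19302381]
0.02 [313.16260866 239.35305439]
0.03 [313.16627382 247.39195474]
TCP in crop [202.84722437 269.62333367]
[202.84722437 269.62333367]
[198.8329973  249.19638324]
[196.79662748 238.83403338]
stack 0.61 1761 [273. 108. 326. 148.] c 594.7 -345.1 size 37 50 long yaw -60.2
stack 0.96 1082 [320.  87. 352. 146.] c 783.0 -70.7 size 154 62 long yaw 22.9
stack 0.93 1165 [416. 168. 461. 218.] c 544.3 -361.4 size 143 71 long yaw 30.6
stack_top 0.9 1138 [417. 171. 458. 219.] c 545.5 -359.3 size 143 71 long yaw 25.7
stack_top 0.6 1085 [318.  87. 355. 143.] c 782.5 -70.5 size 154 62 long yaw 22.9
[(array([ 0.552, -0.364,  0.084]), 0.97), (array([ 0.787, -0.082,  0.084]), 0.82), (array([ 0.374, -0.157,  0.084]), 0.17)]
```

View pics/g3.png

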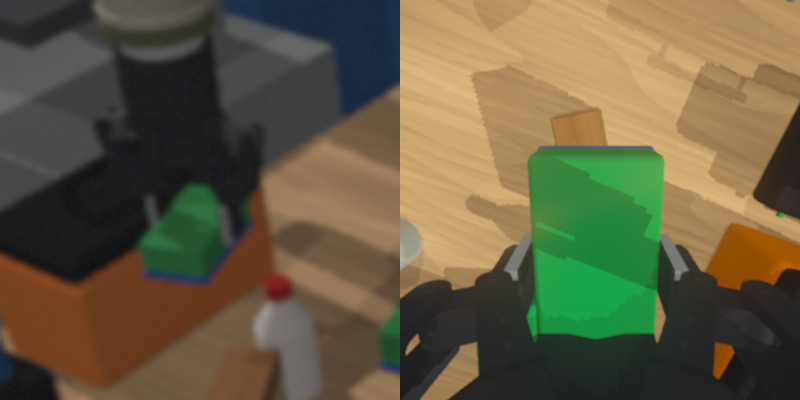

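>>> jog_arm(translation=[[-1,15,10],[-4,45,20],[-7,80,30],[-10,115,30],[-14,150,30],[-17,185,30],[-20,220,30],[-23,255,30],[-27,290,30],[-30,325,30],[-33,355,30],[-36,385,30]], turn=[0,4,9,14,19,24,29,34,39,44,48,52])

```text
clock: 12.85
position: [0.518, 0.0122, 0.2448]
ee_rot: [0.806, 0.592, 0.002, 0.0]
ft_force: [0.5, -0.6, -0.0]
grip_width: 0.635
```

>>> jog_arm(translation=[[-3,35,0],[-6,70,0],[-9,105,0],[-12,140,0],[-15,175,0],[-19,210,0],[-22,245,0],[-25,280,0],[-28,310,0],[-30,340,0],[-32,365,0],[-33,375,0]], turn=[4,8,12,16,20,24,28,32,36,40,43,45])

```text
clock: 13.85
position: [0.4825, 0.3912, 0.2445]
ee_rot: [0.515, 0.857, 0.002, -0.001]
ft_force: [-0.5, 0.1, 0.2]
grip_width: 0.635
```

```bash
python3 - <<'E'
from wr import *
state()
c=manip.camera('wrist');wrect(c,'tray',.024,2);wrect(c,'sanding_block',.29,2,True)
for l,z in(('tray_free',.004),('tray',0),('wedge',.004),('wax_tin',0)):print(l,[(np.round(at_z(c,d['at'],z),3),round(d['confidence'],2)) for d in manip.pinpoint(c,l)])
E
```

```text
13.85 [482.5 391.2 244.5] tooly yaw 28.1 grip 54.2 F [-0.5  0.1  0.2] j [-0.14  0.42 -0.84  1.38  0.31  1.47 -0.47]
tray 0.91 2992 [264. 116. 366. 148.] c 465.0 427.4 size 126 35 long yaw 28.1
tray 0.26 574 [432. 343. 454. 380.] c 798.6 211.5 size 29 70 long yaw -58.0
sanding_block 0.9 23027 [248. 143. 384. 338.] c 478.4 397.3 size 55 90 long yaw -62.1
tray_free [(array([0.593, 0.428, 0.004]), 0.75)]
tray []
wedge []
wax_tin [(array([0.593, 0.43 , 0.   ]), 0.74)]
```

>>> jog_arm(translation=[[6,-10,-25],[6,-10,-60],[6,-10,-95],[6,-10,-130],[6,-10,-165],[6,-10,-195],[6,-10,-215],[6,-10,-228],[6,-10,-236],[6,-10,-240],[6,-10,-244],[6,-10,-244]], turn=[0,0,0,0,0,0,0,0,0,0,0,0])

```text
clock: 15.2
position: [0.4923, 0.3757, 0.0014]
ee_rot: [0.519, 0.855, 0.002, 0.0]
ft_force: [-0.1, 0.2, -1.2]
grip_width: 0.635
```

>>> jog_arm(translation=[[0,0,-3],[0,0,-6],[0,0,-9],[0,0,-9]], turn=[0,0,0,0])

```text
clock: 15.53
position: [0.4922, 0.3755, -0.008]
ee_rot: [0.519, 0.855, 0.002, 0.0]
ft_force: [-0.4, -0.2, -0.6]
grip_width: 0.634
```

>>> jog_arm(translation=[[0,1,-2],[-1,2,-4],[-1,2,-6],[-1,2,-6]], turn=[0,0,0,0])

```text
clock: 15.87
position: [0.4909, 0.378, -0.0136]
ee_rot: [0.519, 0.855, 0.002, 0.0]
ft_force: [-3.0, -1.6, 6.1]
grip_width: 0.635
```

>>> jog_arm(translation=[[0,0,1],[0,0,1],[0,0,1],[0,0,1],[0,0,1]], turn=[0,0,0,0,0], grip=68)

```text
clock: 16.28
position: [0.491, 0.3779, -0.0126]
ee_rot: [0.519, 0.855, 0.002, 0.0]
ft_force: [0.4, -1.1, -0.4]
grip_width: 0.795
```

>>> jog_arm(translation=[[0,0,15],[0,0,40],[0,0,80],[0,0,120],[0,0,160],[0,0,200],[0,0,230],[0,0,230]], turn=[0,0,0,0,0,0,0,0])

```text
clock: 16.95
position: [0.4923, 0.3804, 0.2258]
ee_rot: [0.519, 0.855, 0.007, 0.002]
ft_force: [0.5, 0.7, -0.2]
grip_width: 0.796
```

```bash
python3 - <<'E'
from wr import *
state()
c=manip.camera('wrist');save(c,'w3.png');wrect(c,'tray',.024,2);wrect(c,'sanding_block',.036,2,True)
for l,z in(('tray_free',.004),('tray',0),('wedge',.004),('wax_tin',0)):print(l,[(np.round(at_z(c,d['at'],z),3),round(d['confidence'],2)) for d in manip.pinpoint(c,l)])
t=manip.camera('top');wrect(t,'sanding_block',.036,3,True);
E
```

```text
16.95 [492.3 380.4 225.8] tooly yaw 27.5 grip 68.0 F [ 0.5  0.7 -0.2] j [-0.11  0.42 -0.83  1.42  0.31  1.42 -0.46]
tray 0.94 11067 [258. 105. 366. 270.] c 505.4 348.8 size 127 211 long yaw -62.5
sanding_block 0.79 3807 [285. 122. 334. 209.] c 489.7 378.2 size 54 100 long yaw -61.7
tray_free []
tray []
wedge [(array([0.54 , 0.292, 0.004]), 0.62)]
wax_tin [(array([0.489, 0.381, 0.   ]), 0.36)]
sanding_block 0.76 677 [162. 201. 201. 232.] c 491.6 374.5 size 57 103 long yaw -62.5
sanding_block 0.62 1422 [410. 256. 454. 316.] c 288.9 -348.6 size 146 83 long yaw 17.1
```

View pics/w3.png

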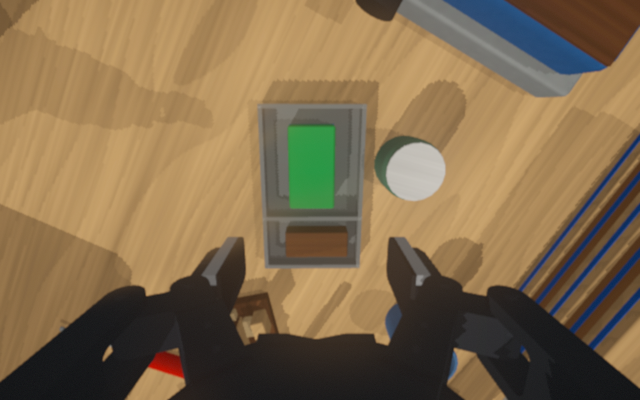

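>>> jog_arm(translation=[[3,-25,5],[6,-60,10],[10,-95,15],[14,-130,20],[18,-165,24],[22,-200,24],[26,-235,24],[30,-265,24],[32,-290,24],[32,-305,24],[32,-305,24]], turn=[1,2,4,6,8,10,10,10,10,10,10], grip=85)

```text
clock: 18.32
position: [0.5229, 0.0682, 0.24]
ee_rot: [0.445, 0.895, 0.001, -0.0]
ft_force: [-1.1, -0.3, 0.5]
grip_width: 0.997
```

```bash
python3 - <<'E'
from wr import *
state()
c=manip.camera('wrist');save(c,'w4.png');wrect(c,'board',.046,2);wrect(c,'stack',.084,2)
for l,z in(('seat',.018),('board',.018),('clamp_pivot',.073),('handle_tip',.188),('offcut',.018),('screwdriver',0.01)):print(l,[(np.round(d['at']),np.round(at_z(c,d['at'],z),3),round(d['confidence'],2)) for d in manip.pinpoint(c,l)])
E
```

```text
18.32 [522.9  68.2 240. ] tooly yaw 37.1 grip 85.2 F [-1.1 -0.3  0.5] j [ 0.47  0.17 -0.76  1.63  0.12  1.39  0.35]
board 0.89 4771 [298. 105. 340. 224.] c 525.2 71.4 size 52 142 long yaw -51.6
stack 0.66 1279 [105. 366. 156. 399.] c 494.9 -305.2 size 71 52 long yaw 37.1
stack 0.63 1236 [352. 312. 418. 352.] c 708.4 -39.6 size 73 38 long yaw 16.8
seat []
board [(array([320., 163.]), array([0.528, 0.071, 0.018]), 0.62), (array([124., 226.]), array([ 0.369, -0.156,  0.018]), 0.37)]
clamp_pivot [(array([320., 258.]), array([ 0.591, -0.014,  0.073]), 0.97)]
handle_tip [(array([325., 328.]), array([ 0.596, -0.016,  0.188]), 0.9)]
offcut [(array([361., 111.]), array([0.528, 0.152, 0.018]), 0.64)]
screwdriver [(array([200., 130.]), array([0.383, 0.011, 0.01 ]), 0.66)]
```

View pics/w4.png

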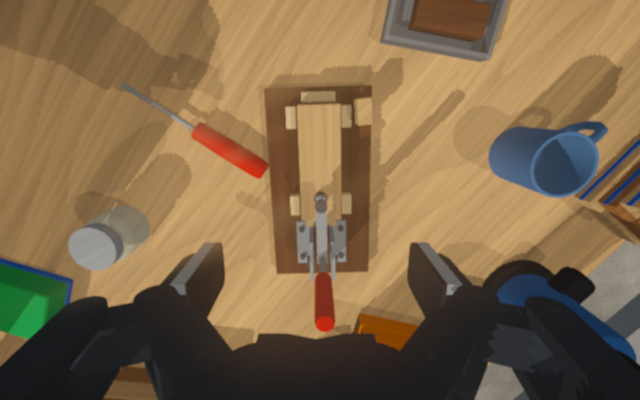

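>>> jog_arm(translation=[[15,-15,0],[30,-32,0],[42,-46,0],[42,-46,0],[42,-46,-30],[42,-46,-60],[42,-46,-85],[42,-46,-105],[42,-46,-115],[42,-46,-115],[42,-46,-115]], turn=[0,0.5,1,1,1,1,1,1,1,1,1], grip=0)

```text
clock: 19.68
position: [0.5647, 0.0279, 0.1261]
ee_rot: [0.434, 0.901, 0.002, -0.0]
ft_force: [0.5, 0.2, 1.1]
grip_width: 0.001
```

```bash
python3 - <<'E'
from wr import *
state()
c=manip.camera('wrist')
t=manip.camera('scene');o=manip.get_obs()
x,y=(proj(t,o['position'])-[60,80]).astype(int)
a=cv2.resize(t['frame'][y:y+120,x:x+120],(400,400));b=c['frame'][:,120:520]
save({'frame':np.hstack([a,b])},'p1.png')
for z in (0,.025):print((proj(t,o['position']+[0,0,z])-[x,y])*400/120)
E
```

```text
19.68 [564.7  27.9 126.1] tooly yaw 38.6 grip 0.1 F [0.5 0.2 1.1] j [ 0.47  0.34 -0.71  1.69  0.23  1.19  0.37]
[201.5276632  269.07452191]
[201.21828687 244.24308075]
```

View pics/p1.png

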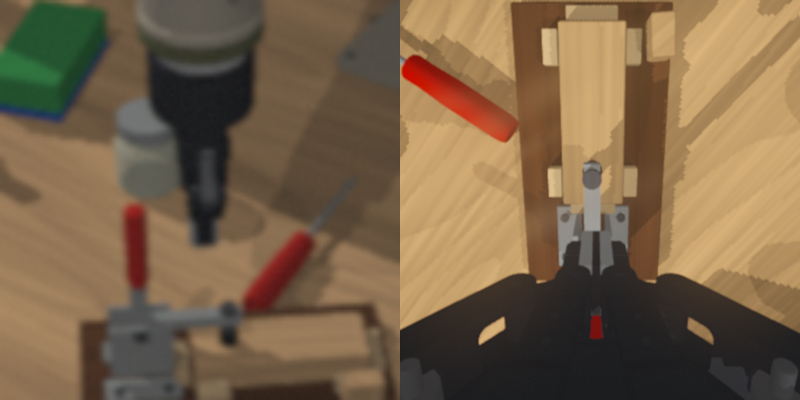

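>>> jog_arm(translation=[[4,-9,0],[10,-17,0],[16,-25,0],[22,-33,0],[28,-41,0],[34,-48,0],[40,-56,0],[46,-64,0],[52,-71,0],[52,-71,0],[52,-71,0]], turn=[0,0,0,0,0,0,0,0,0,0,0])

```text
clock: 20.7
position: [0.6178, -0.0441, 0.127]
ee_rot: [0.435, 0.901, 0.002, 0.001]
ft_force: [-0.5, 0.7, -0.1]
grip_width: -0.001
```

```bash
python3 - <<'E'
from wr import *
state()
t=manip.camera('scene')
for l,z in(('handle_tip',.1),('board',.018),('clamp_pivot',.073)):print(l,[(np.round(d['at']),np.round(at_z(t,d['at'],z),3),round(d['confidence'],2)) for d in manip.pinpoint(t,l)])
u=np.array([.616,-.788,0]);p=np.array([.5915,-.0145,.073])
for a in(0,.35,1.2,1.3,1.45):print(a,proj(t,p+.115*(np.sin(a)*u+np.cos(a)*np.array([0,0,1]))))
f=t['frame'].astype(int);m=(f[...,0]>110)&(f[...,1]<60)&(f[...,2]<60);m[:170]=0;m[260:]=0;m[:,:260]=0;m[:,345:]=0
n,lab,st,ce=cv2.connectedComponentsWithStats(m.astype('uint8'));print([(s.tolist(),np.round(e)) for s,e in zip(st[1:],ce[1:]) if s[4]>10])
E
```

```text
20.7 [617.8 -44.1 127. ] tooly yaw 38.5 grip -0.1 F [-0.5  0.7 -0.1] j [ 0.5   0.45 -0.66  1.55  0.28  1.24  0.47]
handle_tip [(array([260., 224.]), array([ 0.653, -0.106,  0.1  ]), 0.8)]
board [(array([217., 195.]), array([ 0.558, -0.361,  0.018]), 0.64), (array([345., 242.]), array([0.519, 0.071, 0.018]), 0.62), (array([320., 253.]), array([0.591, 0.037, 0.018]), 0.5)]
clamp_pivot [(array([303., 228.]), array([ 0.583, -0.02 ,  0.073]), 0.64), (array([353., 211.]), array([0.453, 0.056, 0.073]), 0.63)]
0 [301.07967373 196.87195648]
0.35 [285.24050972 199.92088897]
1.2 [260.23191529 221.32102501]
1.3 [259.20774883 224.53947268]
1.45 [258.51827059 229.4066319 ]
[([334, 212, 11, 14, 66], array([340., 220.])), ([261, 221, 27, 9, 96], array([274., 225.]))]
```

>>> jog_arm(translation=[[0,0,30],[0,0,65],[0,0,90],[-15,20,100],[-35,44,100],[-55,68,100],[-72,90,100],[-85,106,100],[-93,116,100],[-93,116,100],[-93,116,100]], turn=[0,0,0,0,0,0,0,0,0,0,0], grip=85)

```text
clock: 21.82
position: [0.5246, 0.073, 0.2275]
ee_rot: [0.433, 0.901, 0.002, 0.001]
ft_force: [0.3, 0.1, -0.2]
grip_width: 0.993
```

```bash
python3 - <<'E'
from wr import *
state()
c=manip.camera('wrist');wrect(c,'board',.046,2)
t=manip.camera('top');wrect(t,'board',.046,2)
for l,z in(('seat',.018),('board',.018)):
  for k in(c,t):print(l,[(np.round(at_z(k,d['at'],z),3),round(d['confidence'],2)) for d in manip.pinpoint(k,l)])
s=manip.camera('scene');print('handle',[(np.round(d['at']),round(d['confidence'],2)) for d in manip.pinpoint(s,'handle_tip')])
E
```

```text
21.82 [524.6  73.  227.5] tooly yaw 38.6 grip 84.8 F [ 0.3  0.1 -0.2] j [ 0.47  0.18 -0.77  1.65  0.12  1.36  0.36]
board 0.65 5162 [294. 109. 339. 227.] c 525.2 72.5 size 50 138 long yaw -51.3
board 0.3 1112 [104. 370. 156. 400.] c 511.4 -336.3 size 75 50 long yaw 38.3
board 0.53 562 [149. 169. 178. 197.] c 589.8 427.7 size 81 68 long yaw 63.1
seat []
seat []
board [(array([0.53 , 0.068, 0.018]), 0.84)]
board [(array([0.578, 0.004, 0.018]), 0.71)]
handle [(array([261., 225.]), 0.77)]
```

>>> jog_arm(translation=[[1,-1,-40],[1,-1,-80],[1,-1,-115],[1,-1,-145],[1,-1,-170],[1,-1,-190],[1,-1,-205],[1,-1,-215],[1,-1,-222],[1,-1,-227],[1,-1,-227]], turn=[0,0,0,0,0,0,0,0,0,0,0])

```text
clock: 23.23
position: [0.5254, 0.0721, -0.0002]
ee_rot: [0.434, 0.901, 0.002, 0.001]
ft_force: [0.1, 0.2, 0.5]
grip_width: 0.994
```

>>> jog_arm(translation=[[0,0,0],[0,0,0],[0,0,0],[0,0,0],[0,0,0],[0,0,0],[0,0,0],[0,0,0],[0,0,0]], turn=[0,0,0,0,0,0,0,0,0], grip=30, grip_force=45)

```text
clock: 23.98
position: [0.526, 0.0722, 0.0007]
ee_rot: [0.434, 0.901, 0.002, 0.001]
ft_force: [-0.4, -0.3, 6.3]
grip_width: 0.573
```

>>> jog_arm(translation=[[0,0,8],[0,0,20],[0,0,40],[0,0,70],[0,0,105],[0,0,140],[0,0,175],[0,0,205],[0,0,230],[0,0,240],[0,0,240]], turn=[0,0,0,0,0,0,0,0,0,0,0])

```text
clock: 24.9
position: [0.527, 0.0727, 0.2437]
ee_rot: [0.434, 0.901, 0.003, 0.003]
ft_force: [0.0, -1.5, -2.0]
grip_width: 0.572
```

>>> jog_arm(translation=[[1,-12,0],[2,-35,0],[4,-62,0],[5,-90,0],[7,-118,0],[8,-146,0],[10,-174,0],[11,-202,0],[13,-230,0],[14,-258,0],[15,-280,0],[15,-290,0]], turn=[-2,-7,-13,-19,-25,-31,-37,-43,-49,-54,-58,-60])

```text
clock: 25.9
position: [0.5401, -0.2219, 0.2412]
ee_rot: [0.829, 0.559, -0.0, 0.003]
ft_force: [-0.1, -0.1, -2.0]
grip_width: 0.574
```

```bash
python3 - <<'E'
from wr import *
state()
c=manip.camera('wrist');wrect(c,'board',.28,2);wrect(c,'stack',.084,2)
t=manip.camera('top');wrect(t,'stack',.084,2);wrect(t,'stack_top',.084,2)
print([(np.round(at_z(t,d['at'],.084),3),round(d['confidence'],2)) for d in manip.pinpoint(t,'stack_top')])
E
```

```text
25.9 [ 540.1 -221.9  241.2] tooly yaw -22.0 grip 49.0 F [-0.1 -0.1 -2. ] j [ 0.7   0.26 -0.47  1.5   0.12  1.41 -0.16]
board 0.93 29424 [243.  94. 386. 340.] c 544.5 -207.4 size 118 59 long yaw 67.1
board 0.3 149 [369.   0. 395.  12.] c 601.5 -133.9 size 3 9 long yaw -21.9
stack 0.76 618 [420.   0. 472.  22.] c 709.0 -124.8 size 17 45 long yaw -21.9
stack 0.62 1423 [365. 207. 423. 314.] c 585.6 -359.0 size 137 60 long yaw 64.9
stack 0.56 1144 [318.  87. 352. 141.] c 782.3 -71.1 size 156 66 long yaw 22.6
stack_top 0.79 1091 [317.  89. 352. 145.] c 781.8 -70.6 size 153 62 long yaw 22.4
[(array([ 0.793, -0.077,  0.084]), 0.59), (array([ 0.709, -0.191,  0.084]), 0.55)]
```

>>> jog_arm(translation=[[1,-15,0],[2,-40,0],[4,-65,0],[6,-90,0],[8,-112,0],[9,-132,0],[9,-144,0],[9,-149,0],[9,-149,0],[9,-149,0]], turn=[-5,-10,-15,-20,-25,-30,-34,-37,-37,-37])

```text
clock: 27.08
position: [0.5517, -0.3634, 0.2437]
ee_rot: [0.961, 0.275, -0.0, 0.004]
ft_force: [0.3, 0.6, 0.4]
grip_width: 0.574
```

```bash
python3 - <<'E'
from wr import *
state()
c=manip.camera('wrist');wrect(c,'board',.287,1);wrect(c,'stack',.084,2)
E
```

```text
27.08 [ 551.7 -363.4  243.7] tooly yaw -58.0 grip 49.0 F [0.3 0.6 0.4] j [ 0.74  0.41 -0.32  1.29  0.13  1.46 -0.58]
board 0.64 29162 [242.  95. 387. 343.] c 565.6 -354.4 size 113 57 long yaw 32.0
stack 0.32 4216 [  0.   0. 129.  43.] c 549.6 -84.8 size 33 127 long yaw -57.9
```

>>> jog_arm(translation=[[-2,-8,-10],[-2,-8,-45],[-2,-8,-80],[-2,-8,-110],[-2,-8,-135],[-2,-8,-150],[-2,-8,-158],[-2,-8,-162],[-2,-8,-164],[-2,-8,-164]], turn=[-1,-1,-1,-1,-1,-1,-1,-1,-1,-1])

```text
clock: 28.07
position: [0.5503, -0.3709, 0.081]
ee_rot: [0.964, 0.267, 0.0, 0.005]
ft_force: [-1.2, 2.7, 3.7]
grip_width: 0.572
```

```bash
python3 - <<'E'
from wr import *
state()
t=manip.camera('top');wrect(t,'board',.119,3);
c=manip.camera('wrist');wrect(c,'board',.119,1)
E
```

```text
28.07 [ 550.3 -370.9   81. ] tooly yaw -59.0 grip 48.8 F [-1.2  2.7  3.7] j [ 0.74  0.52 -0.3   1.49  0.17  1.16 -0.62]
board 0.96 749 [423. 168. 461. 221.] c 550.9 -364.9 size 145 62 long yaw 26.0
board 0.71 28722 [247.  97. 384. 341.] c 562.3 -363.7 size 118 57 long yaw 30.6
```

```bash
python3 - <<'E'
from wr import *
s=manip.camera('scene');state();w=manip.camera('wrist');state()
x,y=(proj(s,[.55,-.37,.1])-[50,60]).astype(int)
a=cv2.resize(s['frame'][y:y+100,x:x+100],(400,400),interpolation=cv2.INTER_CUBIC);b=w['frame'][:,120:520]
save({'frame':np.hstack([a,b])},'q.png')
for l in('glue',):
    for k in(s,manip.camera('top'),w):print(l,[(np.round(at_z(k,d['at'],0),3),round(d['confidence'],2)) for d in manip.pinpoint(k,l)])
E
```

```text
28.32 [ 550.4 -371.2   80.9] tooly yaw -59.0 grip 48.9 F [1.2 3.  5.5] j [ 0.74  0.52 -0.3   1.49  0.17  1.16 -0.62]
28.37 [ 550.5 -371.2   80.9] tooly yaw -59.0 grip 48.8 F [0.8 3.3 4.8] j [ 0.74  0.52 -0.3   1.49  0.17  1.16 -0.62]
glue [(array([ 0.43 , -0.409, -0.   ]), 0.79)]
glue [(array([ 0.444, -0.415,  0.   ]), 0.73), (array([0.54 , 0.155, 0.   ]), 0.15)]
glue []
```

View pics/q.png

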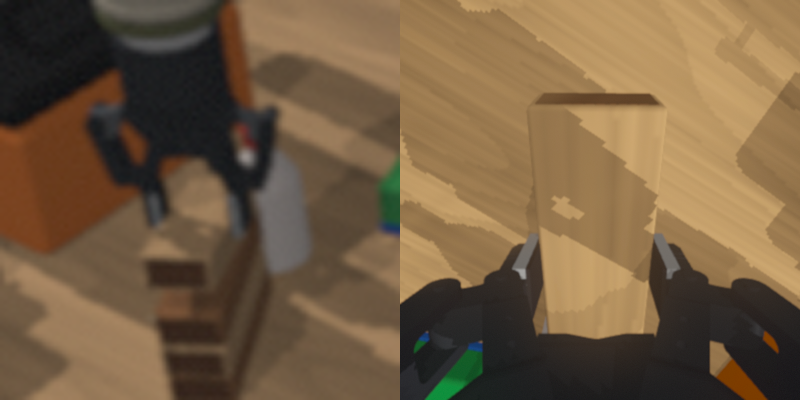

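```bash
python3 - <<'E'
from wr import *
from scipy.spatial.transform import Rotation as R
o=manip.get_obs();p=o['position'];Rm=R.from_quat(o['ee_rot']).as_matrix()
w=manip.camera('wrist');state()
(o1,d1),(o2,d2)=ray(w,[248,105]),ray(w,[387,105])
s=.05/np.linalg.norm(d1-d2);m=o1+s*(d1+d2)/2
print('far top edge mid',np.round(m*1000,1),'in tool',np.round(Rm.T@(m-p)*1000,1),'board top if level at z',81+45.3)
(o1,d1),(o2,d2)=ray(w,[253,93]),ray(w,[380,93])
s=.05/np.linalg.norm(d1-d2);m=o1+s*(d1+d2)/2
print('far bottom edge',np.round(m*1000,1),np.round(Rm.T@(m-p)*1000,1))
d=manip.outline_of(w,'board')[0]['mask'];
for r in(90,93,96,100,105,110,150,200,230):
    k=np.where(d[r])[0];print(r,k.min() if len(k) else None,k.max() if len(k) else None)
E
```

```text
28.62 [ 550.5 -371.2   80.8] tooly yaw -59.0 grip 49.0 F [0.3 2.6 4.9] j [ 0.74  0.52 -0.3   1.49  0.17  1.16 -0.62]
far top edge mid [ 609.2 -336.2  133.5] in tool [ 68.3   0.7 -52.8] board top if level at z 126.3
far bottom edge [ 612.9 -333.6  121.2] [ 72.8   0.3 -40.5]
90 None None
93 263 311
96 258 374
100 254 378
105 249 383
110 246 386
150 250 382
200 255 377
230 258 373
```

>>> jog_arm(translation=[[0,0,-1],[0,0,-2],[0,0,-4],[0,0,-6],[0,0,-7],[0,0,-7]], turn=[0,0,0,0,0,0], grip_force=25)

```text
clock: 29.17
position: [0.5524, -0.371, 0.0752]
ee_rot: [0.963, 0.268, 0.002, 0.006]
ft_force: [2.8, 3.1, 8.7]
grip_width: 0.572
```

```bash
cat > edge.py <<'E'
from wr import *
from scipy.spatial.transform import Rotation as R
def edge():
    state();o=manip.get_obs();p=o['position'];Rm=R.from_quat(o['ee_rot']).as_matrix()
    w=manip.camera('wrist');m=manip.outline_of(w,'board')[0]['mask']
    r0=np.where(m.any(1))[0].min();W={r:np.where(m[r])[0][[0,-1]] for r in range(r0+1,r0+40)}
    r=max(W,key=lambda r:W[r][1]-W[r][0]);a,b=W[r]
    (o1,d1),(_,d2)=ray(w,[a-.5,r]),ray(w,[b+.5,r]);s=.05/np.linalg.norm(d1-d2);q=o1+s*(d1+d2)/2
    print('rows',r0,r,W[r],'far top edge',np.round(q*1000,1),'tool',np.round(Rm.T@(q-p)*1000,1),'level top z',round(p[2]*1000+45.3,1))
E
python3 -c "
from edge import *
edge()"
```

```text
29.17 [ 552.4 -371.    75.2] tooly yaw -59.0 grip 48.8 F [2.8 3.1 8.7] j [ 0.74  0.52 -0.3   1.49  0.17  1.14 -0.62]
rows 96 107 [249 383] far top edge [ 610.  -335.8  124.9] tool [ 67.5   0.2 -49.5] level top z 120.5
```

>>> jog_arm(translation=[[0,0,-2],[-1,0,-4],[-1,0,-6],[-1,0,-8],[-1,0,-8]], turn=[0,0,0,0,0])

```text
clock: 29.68
position: [0.5532, -0.3713, 0.0686]
ee_rot: [0.963, 0.268, 0.004, 0.007]
ft_force: [4.2, 1.2, 6.8]
grip_width: 0.572
```

```bash
python3 -c "
from edge import *
edge()"
```

```text
29.68 [ 553.2 -371.3   68.6] tooly yaw -58.9 grip 48.9 F [4.2 1.2 6.8] j [ 0.74  0.53 -0.3   1.5   0.17  1.13 -0.62]
rows 102 115 [253 379] far top edge [ 608.  -337.7  111.7] tool [ 64.5   0.1 -42.9] level top z 113.9
```

>>> jog_arm(translation=[[0,0,-1],[0,0,-2],[0,0,-2]], turn=[0,0,0])

```text
clock: 30.03
position: [0.554, -0.3717, 0.0675]
ee_rot: [0.963, 0.268, 0.004, 0.008]
ft_force: [1.8, 2.6, 6.1]
grip_width: 0.573
```

>>> jog_arm(translation=[[0,0,0],[0,0,0],[0,0,0],[0,0,0],[0,0,0],[0,0,0]], turn=[0,0,0,0,0,0], grip=75)

```text
clock: 30.53
position: [0.5538, -0.3717, 0.0673]
ee_rot: [0.963, 0.268, 0.004, 0.008]
ft_force: [-0.2, -0.2, 0.3]
grip_width: 0.876
```

>>> jog_arm(translation=[[0,0,10],[0,0,30],[0,0,60],[0,0,100],[0,0,140],[0,0,175],[0,0,190],[0,0,190]], turn=[0,0,0,0,0,0,0,0])

```text
clock: 31.2
position: [0.5554, -0.3724, 0.2636]
ee_rot: [0.963, 0.268, 0.007, 0.011]
ft_force: [0.8, 0.6, -0.5]
grip_width: 0.875
```

```bash
python3 - <<'E'
from wr import *
state()
c=manip.camera('wrist');
for z in(.112,):wrect(c,'board',z,2);wrect(c,'stack',z,2)
t=manip.camera('top');wrect(t,'board',.112,3);wrect(t,'sanding_block',.036,2,True)
for l in('glue','wax_tin'):print(l,[(np.round(at_z(t,d['at'],0),3)) for d in manip.pinpoint(t,l)])
s=manip.camera('scene');print('handle',[(np.round(d['at']),round(d['confidence'],2)) for d in manip.pinpoint(s,'handle_tip')])
x,y=(proj(s,[.55,-.37,.1])-[50,60]).astype(int)
a=cv2.resize(s['frame'][y:y+100,x:x+100],(400,400),interpolation=cv2.INTER_CUBIC);b=c['frame'][:,120:520]
save({'frame':np.hstack([a,b])},'fin.png')
E
```

```text
31.2 [ 555.4 -372.4  263.6] tooly yaw -58.9 grip 74.7 F [ 0.8  0.6 -0.5] j [ 0.74  0.41 -0.31  1.25  0.13  1.48 -0.59]
board 0.83 6096 [286. 111. 333. 240.] c 553.2 -370.8 size 139 50 long yaw 30.8
board 0.38 4993 [  2.   0. 123.  48.] c 560.9 -96.7 size 39 120 long yaw -51.6
board 0.71 925 [419. 169. 462. 217.] c 551.6 -366.5 size 141 57 long yaw 30.8
board 0.63 279 [301. 152. 348. 187.] c 614.6 -40.2 size 19 150 long yaw -52.7
sanding_block 0.93 1424 [410. 257. 451. 316.] c 288.2 -348.3 size 147 82 long yaw 17.1
sanding_block 0.7 647 [162. 202. 199. 233.] c 491.6 375.0 size 56 102 long yaw -62.8
glue [array([ 0.441, -0.42 ,  0.   ]), array([0.576, 0.011, 0.   ])]
wax_tin [array([0.544, 0.293, 0.   ]), array([0.594, 0.432, 0.   ])]
handle [(array([255., 229.]), 0.58)]
```

```bash
python3 -c "
from wr import *
state();print(manip.hand_in())"
```

```text
31.7 [ 553.6 -371.6  256.8] tooly yaw -58.9 grip 75.0 F [-0.8  0.4  0.2] j [ 0.74  0.41 -0.31  1.26  0.13  1.47 -0.59]
the job is handed in; nothing more can be done
None
```

I moved the sanding block into the large half of the tray and flipped the clamp open. I then lifted the board out, laid it on the pile and handed in at 31.7 s. The hand-in gave no verdict.

**Last checks:**
- **Board:** it lies flat at (553, -371) mm with yaw 30.8°. That is about 4 mm lengthwise from where I measured the pile (549.6, -371.7 mm, 30.8–31.0°), so within 12 mm but not perfectly flush.
- **Sanding block:** it lies flat in the large half, a few mm from the half's centre and aligned with the tray.
- **Clamp:** the handle tip is where an angle of about 1.3 rad or more would put it. The confidence of that last detection was only 0.58.
- **Bystanders:** the glue and wax tin read within about 10 mm of their start, which is the scatter of the measurements. I did not recheck the others, though the tool never went low near them.

**What went wrong or disagreed:**
- **Fingertips:** they ended about 25 mm higher than the reported TCP. Two tries at the sanding block therefore missed, and one pressed on its top with about 11 N. I corrected for this in every later move.
- **Board pitch:** the board tilted an estimated 6–9° in the grip. It levelled when pressed gently onto the pile, at no more than about 9 N.
- **Final picture:** I had used up the 12 pictures, so the placing was checked by measurement only.

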